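Tighten the wing nut of the slicing guide

ROBOT

A 6-joint arm with a two-finger parallel gripper is mounted at the origin on a cart in front of the work surface, level with it; the furniture and walls round the work are solid. World frame = base frame: x ahead of the robot, y to its left, z up, the work surface at z = 0. Lengths are in mm, angles in rad, forces in N, time in s.
With the tool pointing down it reaches from about 275 to 750 mm from the base axis. Payload 10.2 kg.
Tool frame: the origin (TCP) lies at the very end of the fingers, on their centre line; the grasp point (between the pads) lies behind it (arm.pinch_z is the y of the grasp point in the tool frame, in mm); y points along the fingers, x is the direction in which the jaws open and shut, and the axes are right-handed (so a half turn about y gives the same grasp; the last joint's range is limited). The gripper opens to 85 mm and grips with 20 to 120 N. Pads are 22 mm wide; open, the fingers measure 114 mm over their backs; the gripper's body (76 mm by 85 mm) begins 54 mm behind the grasp point. The pads swing forward as they close: fully open they stand 13 mm farther back than shut.
Start: joints at [1.11, 0.313, 1.498, -0, 1.331, -0.223], TCP at [123.684, 510.228, 196.494] pointing down, gripper open.
Joint ranges: [-2.94, 2.94], [-0.97, 2.17], [0.19, 2.56], [-1.23, 4.37], [0.02, 3.11], [-2.88, 2.88]. Speed limits (rad/s): [2.39, 2.39, 3.01, 3.14, 3.14, 3.14].

INTERFACE

Orientations are given as a unit quaternion [x, y, z, w].
In Python, from station import arm gives the robot as it stands.
- The arm moves only by the tool arm_command, never from a script. Its argument "deltas" is a list of rows, each a list of 7 numbers: the shift along the world's x, y, z in mm, then the turn, a rotation vector about the world's x, y, z in rad, then the finger opening in mm, from 0 to 85.4. A call has 1 to 20 rows; each row is the pose to reach, as a shift and turn from the pose commanded when the call began; what a row does not reach only later rows make up. A row lasts 1/10 s, in which the tool goes at most 50 mm and 8.59 degrees, less where a joint would pass 70% of its speed; a pose out of reach is approached as far as the arm can. A call with a gripper value outside its range is refused whole. The fingers move at their own pace and stop on an object; "newtons" is the grip in N (left out, the last holds). Time passes only in rows, so rows that repeat a pose let the fingers close. It gives the time, the measured TCP pose, the force and the opening at its end, in the units of the state.
- arm.observe(): the state, without advancing time (a new reading comes with each control period).
- arm.get_image(name): name is "scene" or "top"; returns a dict with "image" (384x512x3 uint8, red, green, blue), "range_z" (384x512 float32, mm along the optical axis (not along the pixel's ray), 0 where there is no reading), "fov_y" (degrees; the focal length in pixels is half the picture's height over the tangent of half this angle, whatever the lens; pixels are square), "cx", "cy" (the principal point, pixels), "k1" (the pictures are not rectified: a ray, as slopes to the right and down, at radius r is drawn at 1 + k1 r^2 times it, then the intrinsics apply), "eye" and "rotation" of the camera in the world. Camera axes: x right, y down, z forward; pixel columns grow to the right and rows downward; lengths in mm; the calibration is good to about 2 mm. A picture is of the moment at which its call begins.
- arm.sign_off(): hands the job in, once; it reports no verdict.
The state is a dict: "clock": time; "qpos": joint angles; "qd": joint speeds; "effort": joint torques, N m; "tool_pos": TCP position; "tcp_rot": TCP orientation; "contact_force": force on the tool from outside, world axes, zero at the start; "moment": the same for the moment, N m; "width": finger opening in mm.
Only numpy, scipy, OpenCV 4.12 (cv2) and the standard library are available. Lean on these libraries where they do the work, as an engineer would, in place of code of your own. Each camera call takes 0.05 s, during which the arm holds its last target.

TASK

The stop of the wooden slicing guide is loose. Tighten its brass wing nut: push its wings round clockwise (seen from above) with the fingertips, stroke after stroke, until the nut is fully tight and will turn no further. Only push the wings: do not straddle or pinch the nut between the fingers, and leave the salt shaker, the spice jar and the honey jar where they stand.

Things in the scene. Friction and masses are not known exactly. Their poses are not given: they have to be found in the camera images.
- slicing_guide: Slicing guide, fixed: light wooden board 190 (its x) by 150 mm (y), upper face 21 mm above the worktop. Origin: centre of its underside, on the worktop; x points from the wing nut to the dark fence, z up. The nut's vertical axis is at x = -42 mm, y = 0. Two pairs of gate posts 100 mm high stand at x = 66 to 87, y = -66 and +66 mm. The rest of front and sides is clear.
- fence_top (a point): Top centre of the dark fence of the guide's stop, 73.5 mm above the worktop; axes as the guide's. The fence is 116 mm wide in y. The near face of the stop's upright part lies 46 mm behind the nut's axis, so fingers cannot pass behind the nut: reach the wings from front and sides. The stop's metal foot under the nut is 44 mm wide, its upper face 27 mm above the worktop.
- nut_mid (a point): On the brass wing nut's axis at mid-height of its wings; turns and sinks with it. x runs along the two like wings, z up. Each wing is an upright ear 6 mm thick reaching 35 mm from the axis, a disc of 24 mm diameter centred 23 mm out, so 12 mm below to 12 mm above this point. Hub radius 11 mm. A fixed stud, radius 4 mm, ends 55 mm above the worktop. This point is 45 (tight) to 50 mm (loosest) high.
- wing_nut (a joint): Angle of the wing nut in rad: grows as it is turned clockwise seen from above (tightening); at 0 the wings lie along the guide's y; at 8.0 it is fully tight against a hard stop. Starts between 0 and 3.1. It turns stiffly (about 0.035 N m, some 1.5 N on a wing) and stays where it is left.
- salt_shaker: Loose salt shaker, glass with a grey top, 44 mm diameter, 90 mm high, beside the guide. Origin: centre of the underside.
- spice_jar: Loose glass spice jar with a black cap, 44 mm diameter, 92 mm high, beside the guide. Origin: centre of the underside.
- honey_jar: Loose honey jar with a dark lid, 65 mm diameter, 86 mm high, beside the guide. Origin: centre of the underside.
Things that resemble listed ones, but are neither listed nor needed, are in the scene too. There is more than one size of the slicing_guide; the one meant has the size given above.

How it is judged (in metres and radians):
At the end, for the whole second after the job is handed in: The wing nut is tight: within 0.25 rad (14 degrees) of its hard stop at 8.0 rad, and at rest (value of joint wing_nut above 7.75 rad and velocity of joint wing_nut between -0.1 and 0.1 rad/s); the robot touches nothing.
It fails at once if the fingers press on the nut while straddling or pinching it (grasp point within 4 mm of the wings' mid-plane) (y of the grasp point in the frame of nut_mid between -0.004 and 0.004 m and x of the grasp point in the frame of nut_mid between -0.036 and 0.036 m and z of the grasp point in the frame of nut_mid below 0.027 m and contact force between the fingers and wing_nut above 0.5 N).
It fails at once if the salt shaker is lifted or shifted by more than 25 mm (distance of salt_shaker from where it was at the start of the episode above 0.025 m).
It fails at once if the spice jar is lifted or shifted by more than 25 mm (distance of spice_jar from where it was at the start of the episode above 0.025 m).
It fails at once if the honey jar is lifted or shifted by more than 25 mm (distance of honey_jar from where it was at the start of the episode above 0.025 m).
It also fails if it takes over 58 s, if anything falls off the work surface, if the arm or the gripper's body presses on something with over 40 N, if the wrist force passes 120 N, or if a joint passes its speed limit or range.

## Working session

There is one attempt and no reset: what is moved stays moved. The work goes in short steps, Python scripts to look and compute and a tool call to move; the robot and the scene stay as the last step left them, time stands still between calls to the robot, and variables do not carry over. Pictures are saved under pics/ and viewed, and the job is handed in when it is done.

Besides the shell and the picture viewer there is one more tool, called after "Request:" as name(argument=value, ...) on one line, values as JSON. arm_command: Moves the arm, as the interface text tells. Its arguments: {"type":"object","properties":{"deltas":{"type":"array","items":{"type":"array","items":{"type":"number"}}},"newtons":{"type":"number"}},"required":["deltas"]}

```bash
ls; mkdir -p pics; cat > h.py <<'E'
import numpy as np, cv2
from station import arm
def snap(n,tag):
    d=arm.get_image(n); np.savez('pics/%s.npz'%tag,**{k:np.array(v) for k,v in d.items()})
    cv2.imwrite('pics/%s.png'%tag,d['image'][:,:,::-1]); return d
def load(tag): return {k:v for k,v in np.load('pics/%s.npz'%tag).items()}
def cloud(d):
    h,w=d['range_z'].shape; f=h/2/np.tan(np.radians(float(d['fov_y']))/2)
    K=np.array([[f,0,d['cx']],[0,f,d['cy']],[0,0,1.]])
    u,v=np.meshgrid(np.arange(w),np.arange(h))
    p=np.stack([u,v],-1).reshape(-1,1,2).astype(float)
    n=cv2.undistortPoints(p,K,np.array([float(d['k1']),0,0,0])).reshape(h,w,2)
    z=d['range_z'].astype(float)
    c=np.dstack([n*z[...,None],z])
    return c@np.array(d['rotation']).T+np.array(d['eye'])
E
python3 - <<'E'
from h import *
for n in ['top','scene']:
    d=snap(n,n+'0'); print(n,d['fov_y'],d['cx'],d['cy'],d['k1'],d['eye'],d['rotation'])
print(arm.observe(), arm.pinch_z)
E
```

```text
pics
top 56.5626974110145 252.45283136594574 191.41369066508787 -0.10266226308597458 [ 505.07535789  -32.77279298 1000.11331833] [ 0.70798087 -0.70554604  0.02330069 -0.02061437]
scene 54.85510289504384 249.9007024614953 190.27074764596262 -0.11506479004867678 [  -3.07761716 -494.93057451  741.8167992 ] [ 0.83458831 -0.38118247  0.17545603 -0.35689978]
{'clock': 0.1, 'qpos': array([ 1.10961853e+00,  3.13392999e-01,  1.49832944e+00, -5.70967096e-05,
        1.33102463e+00, -2.23414703e-01]), 'qd': array([-0.0003941 , -0.00165372, -0.00124163, -0.00100115, -0.00049356,
       -0.00020882]), 'effort': array([ 2.85727598e-03, -4.12900221e+01, -2.60139674e+01, -2.17887559e-04,
        3.11904871e-03, -1.32242974e-05]), 'tool_pos': array([123.56648032, 509.97677203, 196.00479287]), 'tcp_rot': array([ 0.55596145,  0.43681347, -0.43753412, -0.55557605]), 'contact_force': array([ 0.4040833 ,  0.9353293 , -0.63950273]), 'moment': array([-0.00418335,  0.01733057,  0.0081584 ]), 'width': 85.38979785780235} -18.700000000000003
```

View pics/top0.png

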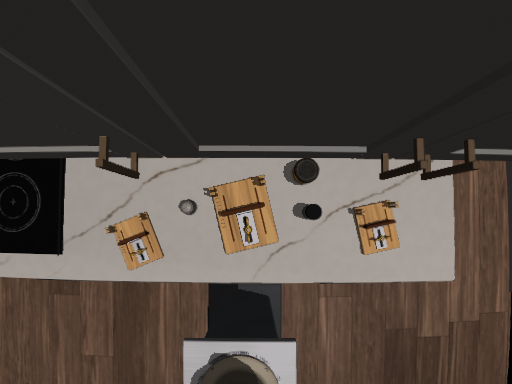

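View pics/scene0.png

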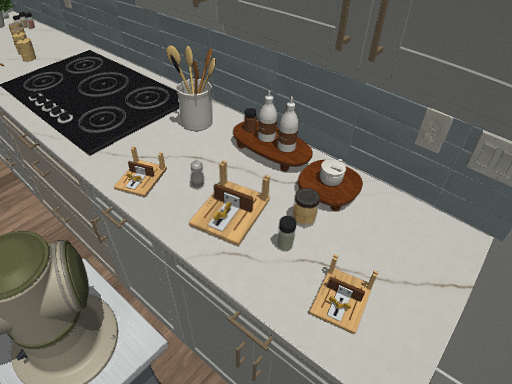

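```bash
sed -i "s/    return c@np.array(d\['rotation'\]).T/    from scipy.spatial.transform import Rotation as R\n    return c@R.from_quat(d['rotation']).as_matrix().T/" h.py
python3 - <<'E'
from h import *
d=load('top0');c=cloud(d)
for n,(u,v) in dict(base=(237,375),mg_c=(245,215),lb=(221,253),rb=(277,241),rt=(266,178),lt=(213,187),salt=(188,207),spice=(313,212),honey=(306,171),sm=(137,240),rg=(378,226),work=(200,240)).items(): print(n,c[v,u].round(1))
im=cv2.resize(d['image'][150:270,170:350,::-1],None,fx=4.4,fy=4.4,interpolation=cv2.INTER_CUBIC); cv2.imwrite('pics/top0c.png',im)
d=load('scene0')
im=cv2.resize(d['image'][140:270,170:340,::-1],None,fx=4.6,fy=4.6,interpolation=cv2.INTER_CUBIC); cv2.imwrite('pics/scene0c.png',im)
E
```

```text
base [72.1  3.4 43.8]
mg_c [501.2 -16.4  30.2]
lb [395.4  50.3   4.1]
rb [ 430.4 -104.    20.4]
rt [605.5 -74.6  -2.2]
lt [572.   64.   98.4]
salt [521.2 128.8  87.9]
spice [ 509.5 -190.6   92.9]
honey [ 615.6 -174.7   83.7]
sm [430.5 281.8  20.3]
rg [ 471.9 -376.    46.3]
work [430.8 109.5   1.1]
```

View pics/top0c.png

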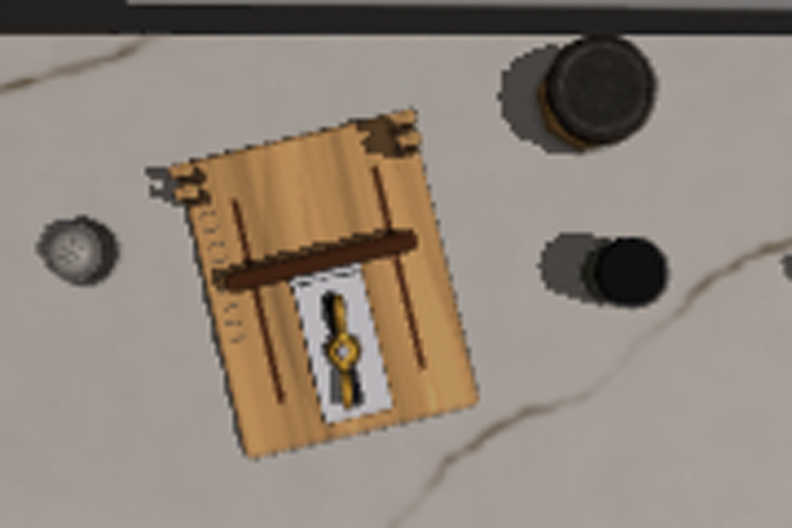

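View pics/scene0c.png

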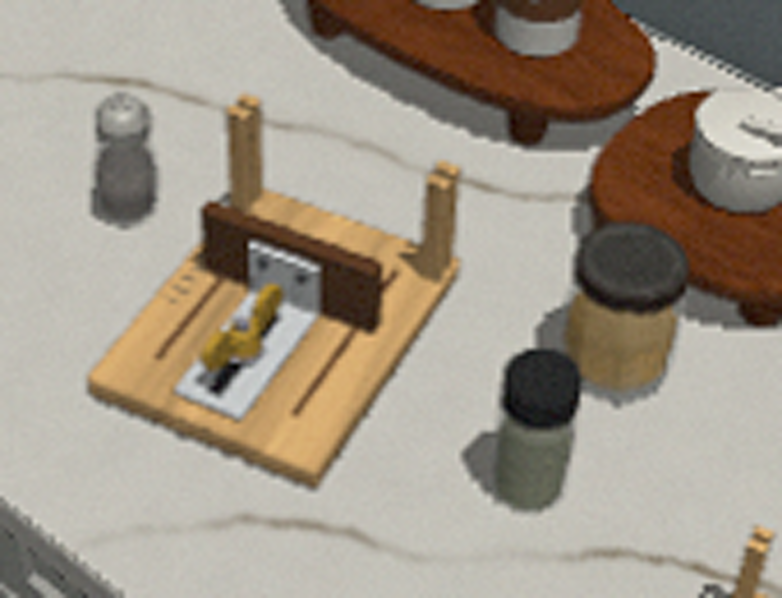

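```bash
python3 - <<'E'
from h import *
def box(c,m):
    P=c[m][:,:2].astype(np.float32); return cv2.minAreaRect(P)
for t in ['top0','scene0']:
    d=load(t);c=cloud(d)
    hsv=cv2.cvtColor(d['image'],cv2.COLOR_RGB2HSV)
    reg=(c[...,0]>370)&(c[...,0]<630)&(c[...,1]>-110)&(c[...,1]<80)
    m=reg&(c[...,2]>15)&(c[...,2]<25)
    m=cv2.morphologyEx(m.astype(np.uint8),cv2.MORPH_OPEN,np.ones((3,3)))>0
    print(t,'board',box(c,m),np.median(c[m][:,2]))
    f=reg&(c[...,2]>66)&(c[...,2]<80); print('fence',box(c,f),f.sum(),np.median(c[f][:,2]))
    near=np.hypot(c[...,0]-463,c[...,1]+18)<55
    n=near&(hsv[...,1]>130)&(hsv[...,0]>17)&(hsv[...,0]<35)&(c[...,2]>33)&(c[...,2]<66)
    n=n&(c[...,2]>36)
    P=c[n]; print('nut',len(P),P[:,:2].mean(0),P[:,2].min(),P[:,2].max())
    w=P[P[:,2]>50]; print('high',len(w),box(c,n&(c[...,2]>50)))
    np.set_printoptions(suppress=True,linewidth=150)
    vs,us=np.nonzero(n)
    for v,u in list(zip(vs,us))[::3]: print((u,v),c[v,u].round(0),end=' ')
    print()
    for lo,hi in ((80,110),):
        for nm,cx,cy in (('salt',521,129),('spice',509,-190),('honey',615,-175)):
            k=(np.hypot(c[...,0]-cx,c[...,1]-cy)<50)&(c[...,2]>75)
            print(nm,c[k].mean(0).round(1),box(c,k)[1])
    p=reg&(c[...,2]>88); print('posts',c[p].mean(0) if p.any() else 0)
E
```

```text
top0 board ((503.43389892578125, -13.836036682128906), (190.25967407226562, 150.11187744140625), 13.533390998840332) 20.848054954922247
fence ((543.4130249023438, -0.4745941162109375), (75.23066711425781, 137.44717407226562), 13.58752155303955) 213 73.04533127673176
nut 68 [464.62525883 -23.61092839] 36.12507915868855 62.19465899939905
high 37 ((464.36334228515625, -21.772695541381836), (63.29505920410156, 10.523632049560547), 8.984323501586914)
(np.int64(246), np.int64(217)) [496. -19.  53.] (np.int64(247), np.int64(218)) [493. -22.  58.] (np.int64(246), np.int64(220)) [488. -20.  58.] (np.int64(247), np.int64(221)) [486. -22.  61.] (np.int64(246), np.int64(223)) [480. -20.  60.] (np.int64(247), np.int64(224)) [478. -22.  56.] (np.int64(246), np.int64(226)) [472. -19.  38.] (np.int64(249), np.int64(226)) [472. -27.  42.] (np.int64(247), np.int64(227)) [469. -22.  44.] (np.int64(250), np.int64(227)) [469. -30.  42.] (np.int64(246), np.int64(228)) [467. -19.  47.] (np.int64(250), np.int64(228)) [467. -30.  47.] (np.int64(250), np.int64(229)) [464. -30.  49.] (np.int64(249), np.int64(2
[... 2513 characters left out ...]
)) [457. -31.  43.] (np.int64(214), np.int64(216)) [430. -27.  58.] (np.int64(217), np.int64(216)) [440. -27.  50.] (np.int64(220), np.int64(216)) [451. -27.  41.] (np.int64(223), np.int64(216)) [455. -33.  42.] (np.int64(214), np.int64(217)) [430. -26.  53.] (np.int64(217), np.int64(217)) [440. -27.  47.] (np.int64(214), np.int64(218)) [428. -29.  54.] (np.int64(217), np.int64(218)) [438. -29.  45.] (np.int64(216), np.int64(219)) [434. -29.  45.] 
salt [532.5 128.3 224.8] (59.33636474609375, 33.30113983154297)
spice [ 505.6 -194.9   89.6] (39.27741622924805, 39.130332946777344)
honey [ 598.4 -173.2  446.3] (99.45319366455078, 64.28514862060547)
posts [594.77074822 -27.35422843 482.48571916]
```

```bash
python3 - <<'E'
from h import *
from scipy.spatial.transform import Rotation as R
s=arm.observe(); M=R.from_quat(s['tcp_rot']).as_matrix(); print(M.round(3)); x=M[:,0]; print('yaw x',np.degrees(np.arctan2(x[1],x[0])))
print('j1,j6 deg',np.degrees(s['qpos'][[0,5]]))
print([a for a in dir(arm) if a[0]!='_'])
E
```

```text
[[ 0.236 -0.    -0.972]
 [ 0.972 -0.001  0.236]
 [-0.001 -1.     0.   ]]
yaw x 76.37796378791452
j1,j6 deg [ 63.5764589  -12.80071958]
['PlanningError', 'get_image', 'observe', 'pinch_z', 'sign_off']
```

Request:
arm_command(deltas=[[316.6, -562.7, 0, 0, 0, 0.36, 0], [316.6, -562.7, 0, 0, 0, 0.36, 0], [316.6, -562.7, 0, 0, 0, 0.36, 0], [316.6, -562.7, 0, 0, 0, 0.36, 0], [316.6, -562.7, 0, 0, 0, 0.36, 0], [316.6, -562.7, 0, 0, 0, 0.36, 0], [316.6, -562.7, 0, 0, 0, 0.36, 0], [316.6, -562.7, 0, 0, 0, 0.36, 0], [316.6, -562.7, 0, 0, 0, 0.36, 0], [316.6, -562.7, 0, 0, 0, 0.36, 0], [316.6, -562.7, 0, 0, 0, 0.36, 0], [316.6, -562.7, 0, 0, 0, 0.36, 0], [316.6, -562.7, 0, 0, 0, 0.36, 0], [316.6, -562.7, 0, 0, 0, 0.36, 0], [316.6, -562.7, 0, 0, 0, 0.36, 0], [316.6, -562.7, 0, 0, 0, 0.36, 0], [316.6, -562.7, 0, 0, 0, 0.36, 0]], newtons=20)

```text
clock: 1.8
tool_pos: [439.9, -51.3, 196.6]
tcp_rot: [0.468, 0.53, -0.53, -0.468]
contact_force: [0.6, 0.0, 0.6]
width: 0.3
```

Request:
arm_command(deltas=[[0, 0, -50, 0, 0, 0, 0], [0, 0, -100, 0, 0, 0, 0], [0, 0, -130, 0, 0, 0, 0], [0, 0, -130, 0, 0, 0, 0], [0, 0, -130, 0, 0, 0, 0]])

```text
clock: 2.3
tool_pos: [440.7, -52.1, 67.6]
tcp_rot: [0.469, 0.53, -0.53, -0.468]
contact_force: [0.4, -0.7, 0.2]
width: 0.0
```

```bash
python3 - <<'E'
from h import *
d=snap('scene','s1')
cv2.imwrite('pics/s1c.png',cv2.resize(d['image'][110:270,140:340,::-1],None,fx=3.7,fy=3.7,interpolation=cv2.INTER_CUBIC))
print(arm.observe()['tool_pos'])
c=cloud(d); m=(np.hypot(c[...,0]-440,c[...,1]+52)<70)&(c[...,2]>62)&(c[...,0]<500)
P=c[m]
for z0 in range(60,200,10):
    Q=P[(P[:,2]>=z0)&(P[:,2]<z0+10)]
    if len(Q): print(z0,len(Q),Q.min(0).round(),Q.max(0).round())
E
```

```text
[441.27819888 -52.42101606  68.29890101]
60 1 [437. -27.  64.] [437. -27.  64.]
100 10 [428. -61. 103.] [438. -46. 110.]
110 33 [428. -67. 110.] [445. -42. 120.]
120 35 [428. -68. 121.] [446. -41. 130.]
130 29 [428. -67. 130.] [442. -41. 138.]
140 34 [424. -79. 140.] [434. -29. 150.]
150 104 [422. -90. 150.] [454. -20. 160.]
160 78 [421. -99. 160.] [458. -11. 170.]
170 101 [ 420. -104.  170.] [439.  -4. 180.]
180 119 [ 420. -114.  180.] [459.   2. 190.]
190 179 [ 417. -116.  190.] [459.   5. 200.]
```

View pics/s1c.png

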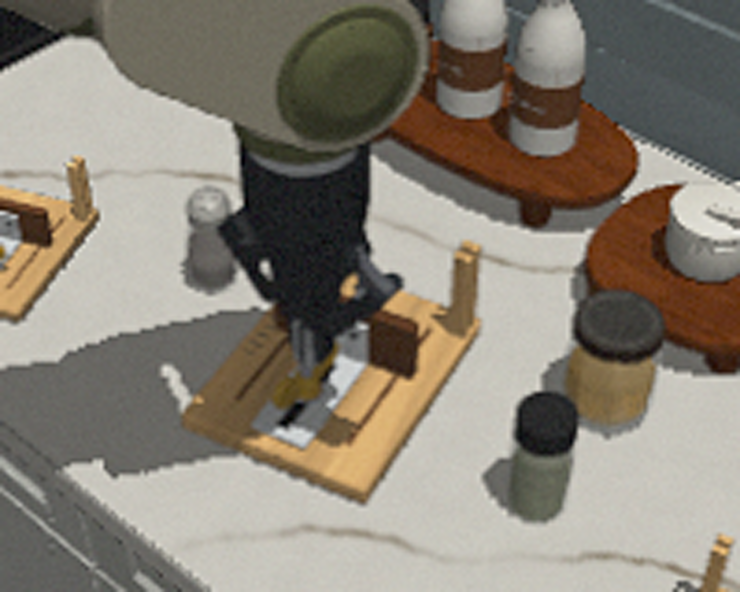

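Request:
arm_command(deltas=[[0, 0, -15, 0, 0, 0, 0], [0, 0, -29.5, 0, 0, 0, 0], [0, 0, -29.5, 0, 0, 0, 0], [0, 0, -29.5, 0, 0, 0, 0]])

```text
clock: 2.75
tool_pos: [441.2, -52.7, 38.5]
tcp_rot: [0.469, 0.53, -0.529, -0.468]
contact_force: [0.9, -0.3, 0.1]
width: -0.1
```

```bash
cat > stroke.py <<'E'
import numpy as np,json,sys
# T path rotating: stroke.py psi0 psi1 n  curx cury curpsi T
A=np.array([461.8,-23.9])
def P(psi,T,r=25):
    a=np.radians(psi); return A+r*np.array([np.cos(a),np.sin(a)])+T*np.array([-np.sin(a),np.cos(a)])
def rows(p0,psi0,psis,T):
    out=[]
    for s in psis:
        d=P(s,T)-p0; out.append([round(d[0],1),round(d[1],1),0,0,0,round(np.radians(s-psi0),3),0])
    return out
E
python3 - <<'E'
from stroke import *
from station import arm
s=arm.observe();print(s['tool_pos'],s['contact_force'])
p0=np.array([440.2,-52.5])
print(json.dumps(rows(p0,187,[187]+list(187-8*np.arange(1,20)),20)))
E
```

```text
[441.18412948 -52.68979712  38.52102402] [ 0.93437289 -0.29125006  0.12461759]
[[-0.8, 5.7, 0, 0, 0, 0.0, 0], [-3.7, 9.0, 0, 0, 0, -0.14, 0], [-6.2, 12.8, 0, 0, 0, -0.279, 0], [-8.2, 16.8, 0, 0, 0, -0.419, 0], [-9.5, 21.0, 0, 0, 0, -0.559, 0], [-10.3, 25.4, 0, 0, 0, -0.698, 0], [-10.4, 29.9, 0, 0, 0, -0.838, 0], [-9.9, 34.3, 0, 0, 0, -0.977, 0], [-8.8, 38.7, 0, 0, 0, -1.117, 0], [-7.1, 42.8, 0, 0, 0, -1.257, 0], [-4.8, 46.7, 0, 0, 0, -1.396, 0], [-2.1, 50.2, 0, 0, 0, -1.536, 0], [1.2, 53.2, 0, 0, 0, -1.676, 0], [4.8, 55.9, 0, 0, 0, -1.815, 0], [8.8, 57.9, 0, 0, 0, -1.955, 0], [13.0, 59.4, 0, 0, 0, -2.094, 0], [17.3, 60.3, 0, 0, 0, -2.234, 0], [21.8, 60.6, 0, 0, 0, -2.374, 0], [26.2, 60.3, 0, 0, 0, -2.513, 0], [30.6, 59.3, 0, 0, 0, -2.653, 0]]
```

Request:
arm_command(deltas=[[-0.8, 5.7, 0, 0, 0, 0.0, 0], [-3.7, 9.0, 0, 0, 0, -0.14, 0], [-6.2, 12.8, 0, 0, 0, -0.279, 0], [-8.2, 16.8, 0, 0, 0, -0.419, 0], [-9.5, 21.0, 0, 0, 0, -0.559, 0]])

```text
clock: 3.25
tool_pos: [431.1, -31.1, 37.9]
tcp_rot: [0.598, 0.378, -0.378, -0.597]
contact_force: [-0.5, -0.2, 0.3]
width: -0.1
```

```bash
python3 - <<'E'
from h import *
for n in ('scene','top'):
    d=snap(n,n+'2')
    r=d['image'][150:250,180:300,::-1] if n=='scene' else d['image'][170:270,190:310,::-1]
    cv2.imwrite('pics/%s2c.png'%n,cv2.resize(r,None,fx=5,fy=5,interpolation=cv2.INTER_CUBIC))
s=arm.observe();print(s['tool_pos'],s['contact_force'])
E
```

```text
[431.02758911 -30.96806982  37.81545401] [-0.47329725 -0.33233592  0.63749055]
```

View pics/scene2c.png

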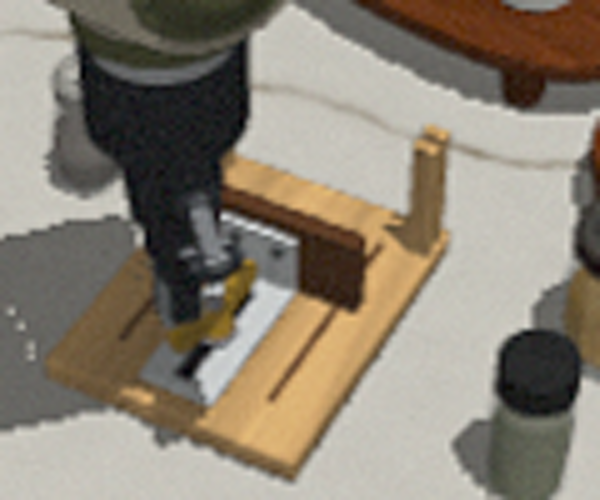

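View pics/top2c.png

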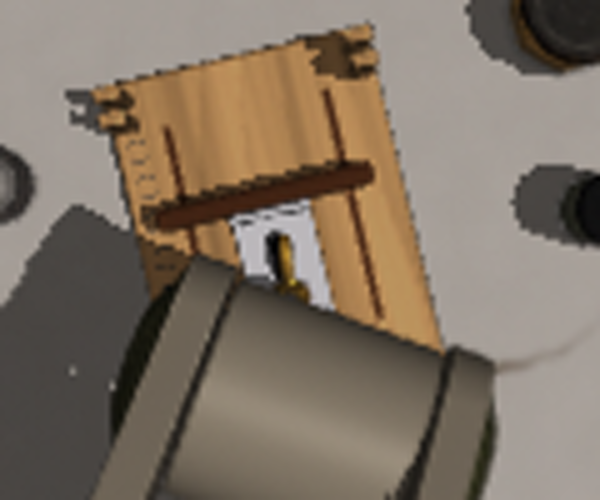

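```bash
cat >> h.py <<'E'
def proj(d,X):
    from scipy.spatial.transform import Rotation as R
    h=384; f=h/2/np.tan(np.radians(float(d['fov_y']))/2)
    c=R.from_quat(d['rotation']).as_matrix().T@(np.array(X,float)-np.array(d['eye']))
    a=c[:2]/c[2]; a=a*(1+float(d['k1'])*(a@a)); return a*f+np.array([d['cx'],d['cy']]).astype(float)
E
python3 - <<'E'
from h import *
from stroke import A
d=load('scene2')
def cr(X): return ((proj(d,X)-[180,150])*5).round()
print('tcp',cr([431,-31,38]),'tcp+30',cr([431,-31,68]),'axis',cr([*A,49]))
for psi in (187,180,170,160,150):
    a=np.radians(psi); print(psi,cr([A[0]+35*np.cos(a),A[1]+35*np.sin(a),49]),cr([A[0]-35*np.cos(a),A[1]-35*np.sin(a),49]))
d=load('top2')
def cr(X): return ((proj(d,X)-[190,170])*5).round()
print('axis',cr([*A,49]))
for psi in (187,180,170,160,150):
    a=np.radians(psi); print(psi,cr([A[0]-35*np.cos(a),A[1]-35*np.sin(a),55]))
E
```

```text
tcp [179. 360.] tcp+30 [177. 319.] axis [210. 305.]
187 [169. 347.] [250. 266.]
180 [163. 343.] [256. 269.]
170 [155. 336.] [264. 275.]
160 [149. 329.] [270. 282.]
150 [145. 321.] [275. 290.]
axis [288. 299.]
187 [280. 234.]
180 [288. 234.]
170 [300. 235.]
160 [311. 238.]
150 [322. 243.]
```

```bash
python3 - <<'E'
from h import *
d=load('scene2'); c=cloud(d)
cv2.imwrite('pics/scene2d.png',cv2.resize(d['image'][170:230,195:255,::-1],None,fx=10,fy=10,interpolation=cv2.INTER_NEAREST))
for u in (210,213,216,219,222): print(u,[tuple(c[v,u].round().astype(int)) if d['range_z'][v,u]>0 else None for v in range(186,224,3)])
E
```

```text
210 [(np.int64(411), np.int64(-40), np.int64(181)), (np.int64(410), np.int64(-41), np.int64(174)), (np.int64(410), np.int64(-41), np.int64(164)), (np.int64(409), np.int64(-41), np.int64(155)), (np.int64(409), np.int64(-39), np.int64(145)), (np.int64(417), np.int64(-30), np.int64(123)), (np.int64(414), np.int64(-33), np.int64(117)), (np.int64(420), np.int64(-25), np.int64(97)), (np.int64(422), np.int64(-22), np.int64(83)), (np.int64(455), np.int64(15), np.int64(20)), (np.int64(445), np.int64(5), np.int64(23)), (np.int64(439), np.int64(-1), np.int64(21)), (np.int64(428), np.int64(-12), np.int64(27))]
213 [(np.int64(408), np.int64(-54), np.int64(192)), (np.int64(406), np.int64(-55), np.int64(185)), (np.int64(407), np.int64(-54), np.int64(174)), (np.int64(409), np.int64(-51), np.int64(162)), (np.int64(417), np.int64(-42), np.int64(140)), (np.int64(416), np.int64(-42), np.int64(132)), (np.int64(407), np.int64(-50), np.int64(134)), (np.int64(406), np.int64(-52), np.int64(126)), (np.int64(420), np.int64(-36), np.int64(94)), (np.int64(422), np.int64(-33), np.int64(80)), (np.int64(429), np.in
[... 1246 characters left out ...]
 (np.int64(451), np.int64(-22), np.int64(27)), (np.int64(443), np.int64(-30), np.int64(26))]
222 [(np.int64(420), np.int64(-69), np.int64(193)), (np.int64(418), np.int64(-71), np.int64(186)), (np.int64(416), np.int64(-73), np.int64(180)), (np.int64(414), np.int64(-75), np.int64(174)), (np.int64(409), np.int64(-79), np.int64(170)), (np.int64(404), np.int64(-83), np.int64(167)), (np.int64(402), np.int64(-86), np.int64(162)), (np.int64(489), np.int64(3), np.int64(25)), (np.int64(461), np.int64(-25), np.int64(55)), (np.int64(457), np.int64(-28), np.int64(48)), (np.int64(454), np.int64(-30), np.int64(41)), (np.int64(454), np.int64(-30), np.int64(29)), (np.int64(447), np.int64(-37), np.int64(28))]
```

View pics/scene2d.png

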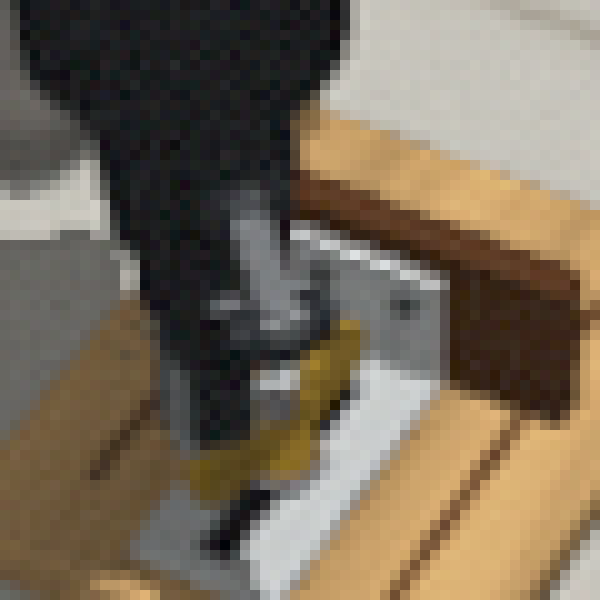

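```bash
python3 - <<'E'
from h import *
d=load('s1'); c=cloud(d)
for z in (67.6,80,90,100,110,140): print(z,((proj(d,[440.7,-52.1,z])-[195,160])*10).round())
cv2.imwrite('pics/s1d.png',cv2.resize(d['image'][160:230,195:265,::-1],None,fx=10,fy=10,interpolation=cv2.INTER_NEAREST))
for u in (219,221,223,225,227): print(u,[(v,)+tuple(int(q) for q in c[v,u].round()) for v in range(190,220,3)])
E
```

```text
67.6 [292. 560.]
80 [291. 525.]
90 [289. 497.]
100 [288. 468.]
110 [287. 439.]
140 [284. 349.]
219 [(190, 430, -50, 162), (193, 428, -51, 155), (196, 426, -53, 148), (199, 428, -50, 135), (202, 429, -48, 122), (205, 430, -47, 111), (208, 483, 8, 22), (211, 457, -17, 48), (214, 447, -27, 52), (217, 446, -27, 41)]
221 [(190, 424, -62, 173), (193, 428, -58, 159), (196, 427, -58, 150), (199, 430, -55, 136), (202, 430, -54, 126), (205, 428, -55, 118), (208, 429, -54, 106), (211, 458, -24, 53), (214, 454, -28, 47), (217, 454, -27, 35)]
223 [(190, 424, -68, 177), (193, 428, -64, 162), (196, 430, -62, 151), (199, 428, -63, 143), (202, 431, -60, 129), (205, 431, -59, 118), (208, 430, -60, 110), (211, 463, -27, 51), (214, 460, -29, 44), (217, 457, -31, 36)]
225 [(190, 429, -70, 175), (193, 429, -70, 166), (196, 430, -68, 154), (199, 432, -65, 141), (202, 434, -63, 128), (205, 435, -62, 117), (208, 438, -59, 103), (211, 468, -29, 48), (214, 465, -31, 41), (217, 464, -32, 31)]
227 [(190, 437, -68, 169), (193, 439, -65, 156), (196, 435, -70, 152), (199, 439, -65, 136), (202, 438, -66, 128), (205, 437, -67, 120), (208, 480, -25, 47), (211, 484, -20, 29), (214, 478, -25, 26), (217, 470, -33, 27)]
```

View pics/s1d.png

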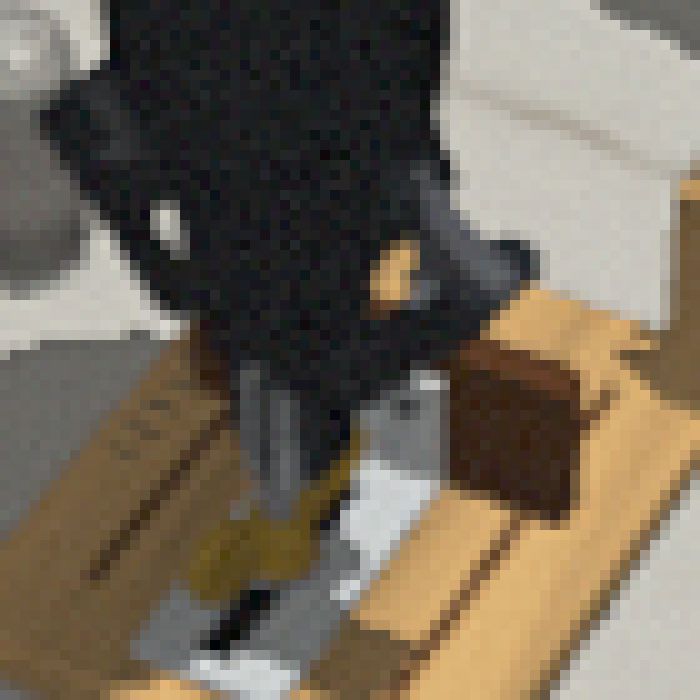

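Request:
arm_command(deltas=[[0, 0, 50, 0, 0, 0, 0], [-20, -40, 50, 0, 0, 0, 0], [-30, -85, 50, 0, 0, 0, 0], [-30, -120, 50, 0, 0, 0, 0], [-30, -120, 30, 0, 0, 0, 0], [-30, -120, 30, 0, 0, 0, 0], [-30, -120, 30, 0, 0, 0, 0]])

```text
clock: 4.05
tool_pos: [400.8, -151.1, 67.5]
tcp_rot: [-0.596, -0.381, 0.381, 0.596]
contact_force: [0.2, -1.1, -0.3]
width: -0.3
```

```bash
python3 - <<'E'
from h import *
d=snap('scene','s3'); c=cloud(d); s=arm.observe(); t=s['tool_pos']; print(t,s['qpos'])
p=proj(d,t); print('tcp px',p)
u0,v0=int(p[0])-40,int(p[1])-55
im=cv2.resize(d['image'][v0:v0+70,u0:u0+80,::-1],None,fx=9,fy=9,interpolation=cv2.INTER_NEAREST)
for z in (0,20,40,60):
    q=(proj(d,t+[0,0,z])-[u0,v0])*9; cv2.circle(im,(int(q[0]),int(q[1])),4,(0,0,255),-1)
cv2.imwrite('pics/s3d.png',im); print(u0,v0)
m=(np.hypot(c[...,0]-t[0],c[...,1]-t[1])<80)&(c[...,2]>8)&(c[...,2]<250)&(c[...,0]<450)
P=c[m]
for z0 in range(0,250,10):
    Q=P[(P[:,2]>=z0)&(P[:,2]<z0+10)]
    if len(Q): print(z0,len(Q),Q.min(0).round(),Q.max(0).round())
E
```

```text
[ 401.1047998  -151.11457412   67.73071822] [-6.35110884e-01  2.65767786e-01  1.93926821e+00  6.00526895e-05
  9.35933788e-01 -1.77164052e+00]
tcp px [243.81731373 246.3456736 ]
203 191
0 7 [ 421. -107.    9.] [445. -79.  10.]
10 58 [ 420. -108.   10.] [447. -75.  20.]
20 52 [ 421. -104.   20.] [448. -76.  24.]
100 7 [ 387. -164.  104.] [ 399. -147.  110.]
110 29 [ 388. -167.  110.] [ 400. -146.  120.]
120 28 [ 387. -167.  120.] [ 400. -145.  129.]
130 10 [ 387. -158.  131.] [ 391. -145.  139.]
140 18 [ 377. -171.  142.] [ 402. -121.  149.]
150 57 [ 374. -179.  150.] [ 405. -112.  160.]
160 41 [ 369. -189.  160.] [ 407. -108.  170.]
170 48 [ 367. -193.  170.] [ 406. -109.  179.]
180 61 [ 364. -211.  180.] [ 391. -132.  190.]
190 135 [ 363. -212.  190.] [ 393. -132.  200.]
200 87 [ 373. -199.  200.] [ 388. -150.  210.]
210 64 [ 373. -193.  210.] [ 392. -156.  220.]
220 41 [ 376. -190.  220.] [ 393. -172.  230.]
230 105 [ 362. -190.  230.] [ 419. -132.  240.]
240 138 [ 362. -190.  240.] [ 416. -131.  250.]
```

View pics/s3d.png

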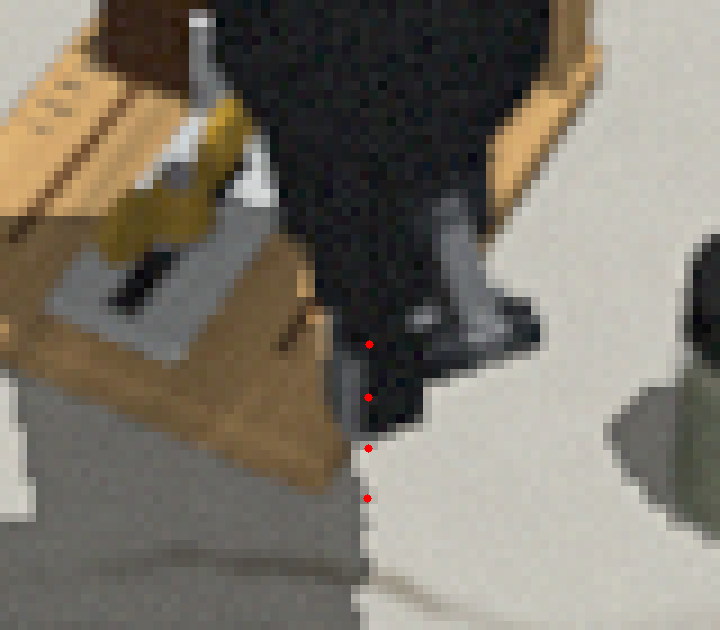

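Request:
arm_command(deltas=[[0, 0, -20, 0, 0, 0, 0], [0, 0, -40, 0, 0, 0, 0], [0, 0, -50, 0, 0, 0, 0], [0, 0, -55, 0, 0, 0, 0], [0, 0, -60, 0, 0, 0, 0], [0, 0, -60, 0, 0, 0, 0], [0, 0, -60, 0, 0, 0, 0]])

```text
clock: 4.8
tool_pos: [401.1, -151.6, 7.4]
tcp_rot: [0.597, 0.38, -0.38, -0.596]
contact_force: [1.2, -0.3, -0.3]
width: -0.3
```

```bash
python3 - <<'E'
from h import *
d=snap('scene','s4'); c=cloud(d); s=arm.observe(); t=s['tool_pos']; print(t,s['contact_force'])
p=proj(d,t); print('tcp px',p)
u0,v0=int(p[0])-40,int(p[1])-55
im=cv2.resize(d['image'][v0:v0+70,u0:u0+80,::-1],None,fx=9,fy=9,interpolation=cv2.INTER_NEAREST)
for z in (0,20,40,60):
    q=(proj(d,t+[0,0,z])-[u0,v0])*9; cv2.circle(im,(int(q[0]),int(q[1])),4,(0,0,255),-1)
cv2.imwrite('pics/s4d.png',im); print(u0,v0)
m=(np.hypot(c[...,0]-t[0],c[...,1]-t[1])<80)&(c[...,2]>8)&(c[...,2]<150)&(c[...,1]<-111)
P=c[m]
for z0 in range(0,150,5):
    Q=P[(P[:,2]>=z0)&(P[:,2]<z0+5)]
    if len(Q): print(z0,len(Q),Q.min(0).round(),Q.max(0).round())
E
```

```text
[ 401.06451982 -151.63930098    7.45261357] [-0.40726504 -0.04677902 -0.31199401]
tcp px [243.74321041 261.99846717]
203 206
45 8 [ 388. -163.   46.] [ 406. -145.   50.]
50 11 [ 388. -166.   51.] [ 399. -145.   55.]
55 14 [ 388. -167.   55.] [ 398. -145.   60.]
60 8 [ 388. -166.   61.] [ 395. -145.   64.]
65 8 [ 387. -160.   66.] [ 391. -147.   70.]
70 5 [ 388. -160.   70.] [ 391. -146.   75.]
75 2 [ 391. -146.   78.] [ 392. -144.   79.]
80 4 [ 383. -160.   83.] [ 392. -141.   85.]
85 12 [ 378. -171.   86.] [ 394. -137.   90.]
90 28 [ 377. -173.   91.] [ 403. -120.   95.]
95 21 [ 374. -181.   95.] [ 403. -116.   99.]
100 7 [ 373. -182.  101.] [ 404. -116.  105.]
105 21 [ 371. -186.  105.] [ 403. -116.  109.]
110 21 [ 368. -191.  110.] [ 391. -130.  115.]
115 14 [ 366. -195.  115.] [ 391. -130.  119.]
120 25 [ 365. -199.  120.] [ 391. -130.  125.]
125 36 [ 363. -211.  125.] [ 391. -131.  130.]
130 52 [ 363. -213.  130.] [ 389. -138.  135.]
135 56 [ 366. -212.  135.] [ 387. -140.  140.]
140 37 [ 374. -199.  140.] [ 411. -154.  145.]
145 39 [ 374. -194.  145.] [ 392. -153.  150.]
```

View pics/s4d.png

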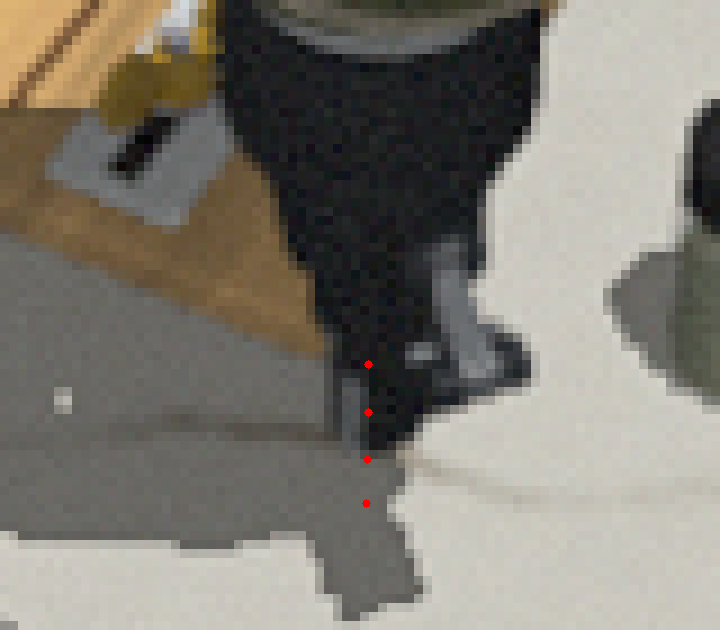

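Request:
arm_command(deltas=[[0, 0, 50, 0, 0, 0.14, 0], [20, 45, 60, 0, 0, 0.279, 0], [39, 90, 60, 0, 0, 0.419, 0], [39, 98.7, 60, 0, 0, 0.559, 0], [39, 98.7, 30, 0, 0, 0.559, 0], [39, 98.7, 5, 0, 0, 0.559, 0], [39, 98.7, -4, 0, 0, 0.559, 0], [39, 98.7, -4, 0, 0, 0.559, 0], [39, 98.7, -4, 0, 0, 0.559, 0]])

```text
clock: 5.75
tool_pos: [440.4, -53.1, 3.9]
tcp_rot: [0.469, 0.53, -0.529, -0.468]
contact_force: [0.4, -0.1, -0.0]
width: -0.0
```

```bash
python3 - <<'E'
from h import *
d=snap('scene','s5'); c=cloud(d); s=arm.observe(); t=s['tool_pos']; print(t,s['contact_force'])
im=cv2.resize(d['image'][170:240,190:260,::-1],None,fx=8,fy=8,interpolation=cv2.INTER_NEAREST)
cv2.imwrite('pics/s5d.png',im)
E
```

```text
[440.5265657  -53.17267359   4.09341438] [0.20906782 0.07807538 0.75431576]
```

View pics/s5d.png

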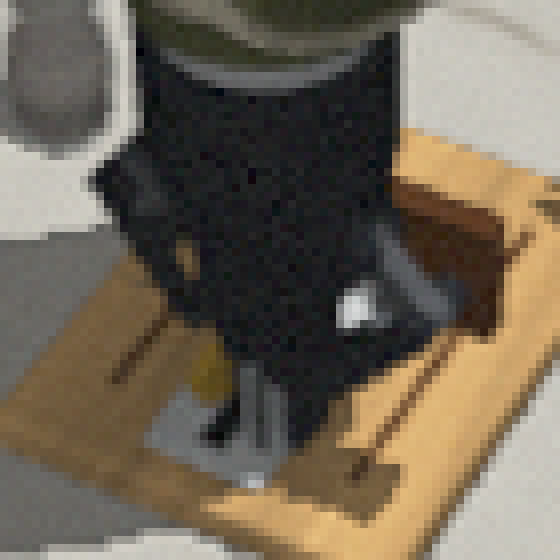

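Request:
arm_command(deltas=[[-0.8, 5.7, 0, 0, 0, 0.0, 0], [-3.7, 9.0, 0, 0, 0, -0.14, 0], [-6.2, 12.8, 0, 0, 0, -0.279, 0], [-8.2, 16.8, 0, 0, 0, -0.419, 0], [-9.5, 21.0, 0, 0, 0, -0.559, 0]])

```text
clock: 6.3
tool_pos: [430.2, -31.5, 3.6]
tcp_rot: [0.598, 0.378, -0.378, -0.597]
contact_force: [-0.9, -1.8, 0.2]
width: -0.1
```

```bash
python3 - <<'E'
from h import *
d=snap('scene','s6'); s=arm.observe(); t=s['tool_pos']; print(t,s['contact_force'])
a=cv2.resize(d['image'][170:240,190:260,::-1],None,fx=5,fy=5,interpolation=cv2.INTER_CUBIC)
d=snap('top','t6')
b=cv2.resize(d['image'][190:260,210:280,::-1],None,fx=5,fy=5,interpolation=cv2.INTER_CUBIC)
cv2.imwrite('pics/s6d.png',np.hstack([a,b]))
E
```

```text
[430.0327204  -31.01987969   3.54298243] [-0.07395167 -0.37487277 -0.28285579]
```

View pics/s6d.png

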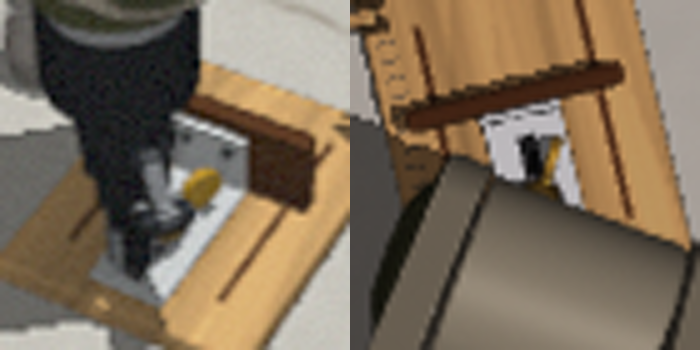

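Request:
arm_command(deltas=[[-0.8, 4.4, 0, 0, 0, -0.139, 0], [-0.9, 8.9, 0, 0, 0, -0.279, 0], [-0.4, 13.3, 0, 0, 0, -0.418, 0], [0.7, 17.7, 0, 0, 0, -0.558, 0], [2.4, 21.8, 0, 0, 0, -0.698, 0], [4.7, 25.7, 0, 0, 0, -0.837, 0], [7.4, 29.2, 0, 0, 0, -0.977, 0], [10.7, 32.2, 0, 0, 0, -1.117, 0], [14.3, 34.9, 0, 0, 0, -1.256, 0], [18.3, 36.9, 0, 0, 0, -1.396, 0], [22.5, 38.4, 0, 0, 0, -1.535, 0], [26.8, 39.3, 0, 0, 0, -1.675, 0], [31.3, 39.6, 0, 0, 0, -1.815, 0], [35.7, 39.3, 0, 0, 0, -1.954, 0], [40.1, 38.3, 0, 0, 0, -2.094, 0], [40.1, 38.3, 0, 0, 0, -2.094, 0]])

```text
clock: 8.0
tool_pos: [470.9, 6.5, 3.3]
tcp_rot: [-0.627, 0.326, -0.326, 0.628]
contact_force: [-0.1, 0.2, 0.4]
width: 0.0
```

```bash
python3 - <<'E'
from h import *
d=snap('scene','s7'); s=arm.observe(); t=s['tool_pos']; print(t,s['contact_force'],np.degrees(s['qpos'][[0,5]]))
a=cv2.resize(d['image'][170:240,190:260,::-1],None,fx=5,fy=5,interpolation=cv2.INTER_CUBIC)
d=snap('top','t7')
b=cv2.resize(d['image'][190:260,210:280,::-1],None,fx=5,fy=5,interpolation=cv2.INTER_CUBIC)
cv2.imwrite('pics/s7d.png',np.hstack([a,b]))
E
```

```text
[470.63502456   6.52595346   3.26102504] [ 1.0826719  -0.12108191  0.11261198] [-13.51147189  41.15658771]
```

View pics/s7d.png

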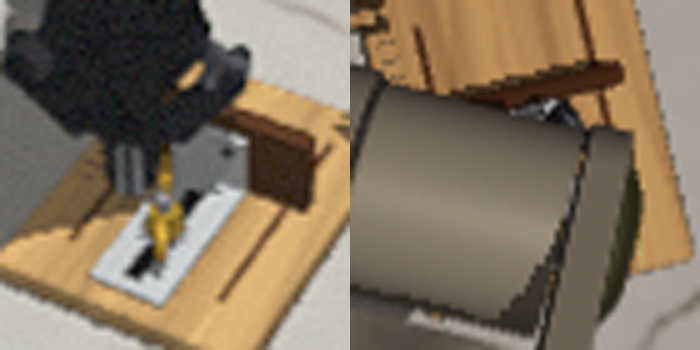

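Request:
arm_command(deltas=[[-4.6, 6.6, 0, 0, 0, 0, 0], [-4.6, 6.6, 20, 0, 0, 0, 0], [-4.6, 6.6, 57, 0, 0, 0.145, 0], [-4.6, 0, 57, 0, 0, 0.29, 0], [-5, -15, 57, 0, 0, 0.435, 0], [-6, -30, 57, 0, 0, 0.58, 0], [-8, -45, 57, 0, 0, 0.725, 0], [-10.2, -66.7, 57, 0, 0, 0.87, 0], [-10.2, -66.7, 57, 0, 0, 1.015, 0], [-10.2, -66.7, 57, 0, 0, 1.16, 0], [-10.2, -66.7, 57, 0, 0, 1.305, 0], [-10.2, -66.7, 57, 0, 0, 1.45, 0], [-10.2, -66.7, 57, 0, 0, 1.595, 0], [-10.2, -66.7, 57, 0, 0, 1.74, 0], [-10.2, -66.7, 57, 0, 0, 1.74, 0]])

```text
clock: 9.6
tool_pos: [459.9, -59.7, 60.1]
tcp_rot: [-0.653, -0.27, 0.27, 0.654]
contact_force: [-0.3, 0.5, -0.0]
width: 0.1
```

```bash
python3 - <<'E'
from h import *
d=snap('scene','s8'); s=arm.observe(); t=s['tool_pos']; print(t,s['contact_force'],np.degrees(s['qpos'][[0,5]]))
a=cv2.resize(d['image'][170:240,190:260,::-1],None,fx=5,fy=5,interpolation=cv2.INTER_CUBIC)
d=snap('top','t8')
b=cv2.resize(d['image'][190:260,210:280,::-1],None,fx=5,fy=5,interpolation=cv2.INTER_CUBIC)
cv2.imwrite('pics/s8d.png',np.hstack([a,b]))
E
```

```text
[459.90867745 -59.7962327   60.03093113] [-0.30189735 -0.1152895   1.04661722] [-21.93060396 -66.56233092]
```

View pics/s8d.png

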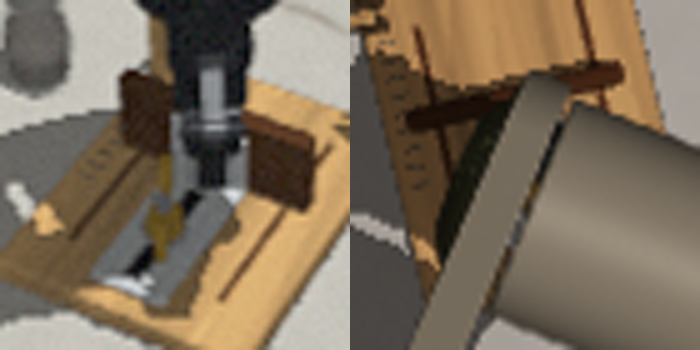

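```bash
python3 - <<'E'
from h import *
from stroke import *
d=load('s8')
for psi in (30,35,40,45,50,55):
    a=np.radians(psi);v=35*np.array([np.cos(a),np.sin(a)])
    print(psi,[((proj(d,[*(A+s*v),47])-[190,170])*5).round() for s in (1,-1)])
c=cloud(d);hsv=cv2.cvtColor(d['image'],cv2.COLOR_RGB2HSV)
n=(np.hypot(c[...,0]-A[0],c[...,1]-A[1])<42)&(c[...,2]>32)&(c[...,2]<64)&(hsv[...,1]>120)&(hsv[...,0]>15)&(hsv[...,0]<35)
P=c[n];print(len(P));n2=n&(c[...,2]>52);Q=c[n2][:,:2]-A;print(Q.round())
p=[440.2+30.6-10.2,-52.5+59.3-66.7];print(p)
psis=list(218-8*np.arange(0,24))
r=rows(np.array(P_:=[0,0]) if False else np.array(p),218,psis,20);print(json.dumps(r))
E
```

```text
30 [array([176., 161.]), array([144., 257.])]
35 [array([170., 160.]), array([150., 258.])]
40 [array([164., 160.]), array([156., 258.])]
45 [array([159., 160.]), array([162., 258.])]
50 [array([153., 161.]), array([168., 258.])]
55 [array([147., 161.]), array([174., 257.])]
62
[[ 20.  18.]
 [ 21.  16.]
 [ 18.  17.]
 [ 19.  14.]
 [ 15.  14.]
 [ 16.  11.]
 [ 14.  13.]
 [ 15.  10.]
 [ 12.  15.]
 [ 12.  12.]
 [ 13.   8.]
 [  9.   8.]
 [ 12.   8.]
 [  8.   8.]
 [-16. -12.]
 [-13. -13.]
 [-19. -15.]
 [-17. -16.]
 [-19. -15.]
 [-18. -17.]
 [-22. -14.]
 [-21. -17.]
 [-20. -20.]
 [-24. -20.]
 [-24. -23.]
 [-26. -18.]
 [-25. -21.]
 [-23. -22.]
 [-27. -22.]]
[460.6, -59.900000000000006]
[[-6.2, 4.8, 0, 0, 0, 0.0, 0], [-10.5, 6.2, 0, 0, 0, -0.14, 0], [-14.5, 8.1, 0, 0, 0, -0.279, 0], [-18.2, 10.5, 0, 0, 0, -0.419, 0], [-21.6, 13.5, 0, 0, 0, -0.559, 0], [-24.5, 16.9, 0, 0, 0, -0.698, 0], [-26.9, 20.6, 0, 0, 0, -0.838, 0], [-28.8, 24.7, 0, 0, 0, -0.977, 0], [-30.0, 29.0, 0, 0, 0, -1.117, 0], [-30.7, 33.4, 0, 0, 0, -1.257, 0], [-30.8, 37.9, 0, 0, 0, -1.396, 0], [-30.2, 42.3, 0, 0, 0, -1.536, 0], [-29.0, 46.6, 0, 0, 0, -1.676, 0], [-27.2, 50.7, 0, 0, 0, -1.815, 0], [-24.9, 54.5, 0, 0, 0, -1.955, 0], [-22.1, 58.0, 0, 0, 0, -2.094, 0], [-18.8, 61.0, 0, 0, 0, -2.234, 0], [-15.1, 63.5, 0, 0, 0, -2.374, 0], [-11.1, 65.5, 0, 0, 0, -2.513, 0], [-6.9, 67.0, 0, 0, 0, -2.653, 0], [-2.5, 67.8, 0, 0, 0, -2.793, 0], [1.9, 68.0, 0, 0, 0, -2.932, 0], [6.4, 67.6, 0, 0, 0, -3.072, 0], [10.7, 66.6, 0, 0, 0, -3.211, 0]]
```

Request:
arm_command(deltas=[[0, 0, 0, 0, 0, 0.145, 0], [0, 0, 0, 0, 0, 0.29, 0], [0, 0, 0, 0, 0, 0.435, 0], [0, 0, 0, 0, 0, 0.58, 0], [0, 0, 0, 0, 0, 0.725, 0], [0, 0, 0, 0, 0, 0.87, 0], [0, 0, 0, 0, 0, 1.015, 0], [0, 0, 0, 0, 0, 1.16, 0], [0, 0, 0, 0, 0, 1.305, 0], [-2, -0.7, 0, 0, 0, 1.454, 0], [-2, -0.7, -20, 0, 0, 1.454, 0], [-2, -0.7, -40, 0, 0, 1.454, 0], [-2, -0.7, -57, 0, 0, 1.454, 0], [-2, -0.7, -57, 0, 0, 1.454, 0]])

```text
clock: 11.1
tool_pos: [456.9, -60.3, 1.5]
tcp_rot: [-0.309, -0.635, 0.635, 0.312]
contact_force: [0.3, 0.8, -0.1]
width: 0.1
```

```bash
python3 - <<'E'
from h import *
d=snap('scene','s9'); s=arm.observe(); t=s['tool_pos']; print(t,s['contact_force'],np.degrees(s['qpos'][[0,5]]))
a=cv2.resize(d['image'][170:240,190:260,::-1],None,fx=5,fy=5,interpolation=cv2.INTER_CUBIC)
cv2.imwrite('pics/s9d.png',a)
E
python3 - <<'E'
from stroke import *
print(json.dumps(rows(np.array([458.6,-60.6]),218,list(218-8*np.arange(0,24)),20)))
E
```

```text
[457.66424461 -60.58527486   2.66406651] [ 0.47959964  0.43936984 -0.56487098] [ -22.13148642 -150.04138866]
[[-4.2, 5.5, 0, 0, 0, 0.0, 0], [-8.5, 6.9, 0, 0, 0, -0.14, 0], [-12.5, 8.8, 0, 0, 0, -0.279, 0], [-16.2, 11.2, 0, 0, 0, -0.419, 0], [-19.6, 14.2, 0, 0, 0, -0.559, 0], [-22.5, 17.6, 0, 0, 0, -0.698, 0], [-24.9, 21.3, 0, 0, 0, -0.838, 0], [-26.8, 25.4, 0, 0, 0, -0.977, 0], [-28.0, 29.7, 0, 0, 0, -1.117, 0], [-28.7, 34.1, 0, 0, 0, -1.257, 0], [-28.8, 38.6, 0, 0, 0, -1.396, 0], [-28.2, 43.0, 0, 0, 0, -1.536, 0], [-27.0, 47.3, 0, 0, 0, -1.676, 0], [-25.2, 51.4, 0, 0, 0, -1.815, 0], [-22.9, 55.2, 0, 0, 0, -1.955, 0], [-20.1, 58.7, 0, 0, 0, -2.094, 0], [-16.8, 61.7, 0, 0, 0, -2.234, 0], [-13.1, 64.2, 0, 0, 0, -2.374, 0], [-9.1, 66.2, 0, 0, 0, -2.513, 0], [-4.9, 67.7, 0, 0, 0, -2.653, 0], [-0.5, 68.5, 0, 0, 0, -2.793, 0], [3.9, 68.7, 0, 0, 0, -2.932, 0], [8.4, 68.3, 0, 0, 0, -3.072, 0], [12.7, 67.3, 0, 0, 0, -3.211, 0]]
```

View pics/s9d.png

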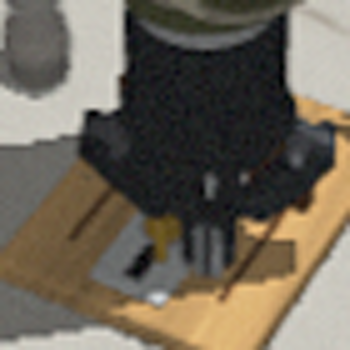

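Request:
arm_command(deltas=[[-4.2, 5.5, 0, 0, 0, 0.0, 0], [-8.5, 6.9, 0, 0, 0, -0.14, 0], [-12.5, 8.8, 0, 0, 0, -0.279, 0], [-16.2, 11.2, 0, 0, 0, -0.419, 0], [-19.6, 14.2, 0, 0, 0, -0.559, 0], [-22.5, 17.6, 0, 0, 0, -0.698, 0], [-24.9, 21.3, 0, 0, 0, -0.838, 0], [-26.8, 25.4, 0, 0, 0, -0.977, 0], [-28.0, 29.7, 0, 0, 0, -1.117, 0], [-28.7, 34.1, 0, 0, 0, -1.257, 0], [-28.8, 38.6, 0, 0, 0, -1.396, 0], [-28.2, 43.0, 0, 0, 0, -1.536, 0], [-27.0, 47.3, 0, 0, 0, -1.676, 0], [-25.2, 51.4, 0, 0, 0, -1.815, 0], [-22.9, 55.2, 0, 0, 0, -1.955, 0], [-20.1, 58.7, 0, 0, 0, -2.094, 0], [-16.8, 61.7, 0, 0, 0, -2.234, 0], [-13.1, 64.2, 0, 0, 0, -2.374, 0], [-9.1, 66.2, 0, 0, 0, -2.513, 0], [-4.9, 67.7, 0, 0, 0, -2.653, 0]])

```text
clock: 13.15
tool_pos: [453.1, 7.5, 3.8]
tcp_rot: [-0.691, 0.149, -0.149, 0.691]
contact_force: [-0.5, 1.3, -0.3]
width: 0.4
```

Request:
arm_command(deltas=[[4.4, 0.8, 0, 0, 0, -0.14, 0], [8.8, 1.0, 0, 0, 0, -0.279, 0], [13.3, 0.6, 0, 0, 0, -0.419, 0], [17.6, -0.4, 0, 0, 0, -0.558, 0], [17.6, -0.4, 0, 0, 0, -0.558, 0]])

```text
clock: 13.65
tool_pos: [471.3, 6.7, 3.8]
tcp_rot: [-0.624, 0.332, -0.333, 0.624]
contact_force: [-0.8, -0.1, 0.3]
width: 0.1
```

```bash
python3 - <<'E'
from h import *
d=snap('scene','s10'); s=arm.observe(); t=s['tool_pos']; print(t,s['contact_force'],np.degrees(s['qpos'][[0,5]]))
a=cv2.resize(d['image'][170:240,190:260,::-1],None,fx=6,fy=6,interpolation=cv2.INTER_CUBIC)
cv2.imwrite('pics/s10d.png',a)
E
```

```text
[471.0266736    6.62297844   3.69269596] [-0.63921655 -0.37588439  0.15722032] [-13.48653403  42.33092391]
```

View pics/s10d.png

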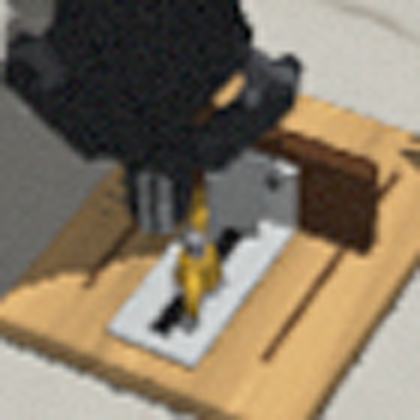

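Request:
arm_command(deltas=[[-4.6, 6.6, 0, 0, 0, 0, 0], [-4.6, 6.6, 20, 0, 0, 0, 0], [-4.6, 6.6, 57, 0, 0, 0.145, 0], [-4.6, 0, 57, 0, 0, 0.29, 0], [-5, -15, 57, 0, 0, 0.435, 0], [-6, -30, 57, 0, 0, 0.58, 0], [-8, -45, 57, 0, 0, 0.725, 0], [-12.6, -67.3, 57, 0, 0, 0.87, 0], [-12.6, -67.3, 57, 0, 0, 1.015, 0], [-12.6, -67.3, 57, 0, 0, 1.16, 0], [-12.6, -67.3, 57, 0, 0, 1.305, 0], [-12.6, -67.3, 57, 0, 0, 1.45, 0], [-12.6, -67.3, 57, 0, 0, 1.595, 0], [-12.6, -67.3, 57, 0, 0, 1.74, 0]])

```text
clock: 15.1
tool_pos: [457.8, -60.3, 60.2]
tcp_rot: [0.655, 0.266, -0.266, -0.655]
contact_force: [0.2, 0.5, 0.8]
width: 0.1
```

Request:
arm_command(deltas=[[0, 0, 0, 0, 0, 0.145, 0], [0, 0, 0, 0, 0, 0.29, 0], [0, 0, 0, 0, 0, 0.435, 0], [0, 0, 0, 0, 0, 0.58, 0], [0, 0, 0, 0, 0, 0.725, 0], [0, 0, 0, 0, 0, 0.87, 0], [0, 0, 0, 0, 0, 1.015, 0], [0, 0, 0, 0, 0, 1.16, 0], [0, 0, 0, 0, 0, 1.305, 0], [0, 0, 0, 0, 0, 1.471, 0], [0, 0, -20, 0, 0, 1.471, 0], [0, 0, -40, 0, 0, 1.471, 0], [0, 0, -57, 0, 0, 1.471, 0], [0, 0, -57, 0, 0, 1.471, 0]])

```text
clock: 16.5
tool_pos: [456.7, -59.9, 1.7]
tcp_rot: [-0.308, -0.636, 0.636, 0.311]
contact_force: [-0.9, 0.2, 0.5]
width: -0.0
```

```bash
python3 - <<'E'
from h import *
d=snap('scene','s11'); s=arm.observe(); t=s['tool_pos']; print(t,s['contact_force'],np.degrees(s['qpos'][[0,5]]))
a=cv2.resize(d['image'][170:240,190:260,::-1],None,fx=6,fy=6,interpolation=cv2.INTER_CUBIC)
cv2.imwrite('pics/s11d.png',a)
E
```

```text
[457.58237884 -60.30258961   2.83255328] [-0.50227925  0.32964533  0.45085273] [ -22.10216209 -150.20054862]
```

View pics/s11d.png

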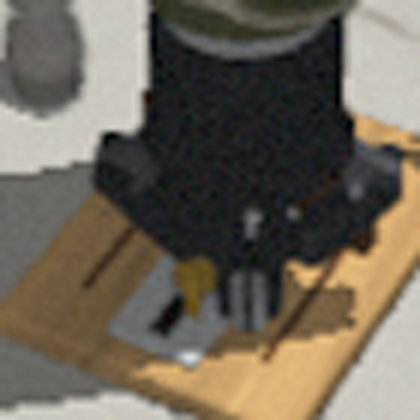

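Request:
arm_command(deltas=[[-4.2, 5.5, 0, 0, 0, 0.0, 0], [-8.5, 6.9, 0, 0, 0, -0.14, 0], [-12.5, 8.8, 0, 0, 0, -0.279, 0], [-16.2, 11.2, 0, 0, 0, -0.419, 0], [-19.6, 14.2, 0, 0, 0, -0.559, 0], [-21.1, 15.9, 0, 0, 0, -0.628, 0], [-21.1, 15.9, 0, 0, 0, -0.628, 0]])

```text
clock: 17.25
tool_pos: [437.3, -44.7, 3.9]
tcp_rot: [0.492, 0.509, -0.509, -0.49]
contact_force: [0.0, -0.6, -0.6]
width: -0.1
```

Request:
arm_command(deltas=[[-0.7, 0.8, 0, 0, 0, -0.035, 0], [-1.4, 1.7, 0, 0, 0, -0.07, 0], [-1.4, 1.7, 0, 0, 0, -0.07, 0]])

```text
clock: 17.55
tool_pos: [436.0, -43.2, 3.6]
tcp_rot: [0.508, 0.492, -0.492, -0.508]
contact_force: [-0.7, -0.9, 0.6]
width: -0.1
```

Request:
arm_command(deltas=[[-0.6, 0.9, 0, 0, 0, -0.035, 0], [-1.2, 1.8, 0, 0, 0, -0.07, 0], [-1.2, 1.8, 0, 0, 0, -0.07, 0]])

```text
clock: 17.85
tool_pos: [434.9, -41.9, 3.5]
tcp_rot: [0.525, 0.474, -0.474, -0.524]
contact_force: [-0.3, -4.3, 1.1]
width: 0.0
```

```bash
python3 - <<'E'
from h import *
s=arm.observe(); t=s['tool_pos']; print(t,s['contact_force'])
d=snap('scene','s12')
a=cv2.resize(d['image'][170:240,190:260,::-1],None,fx=5,fy=5,interpolation=cv2.INTER_CUBIC)
d=snap('top','t12')
b=cv2.resize(d['image'][190:260,210:280,::-1],None,fx=5,fy=5,interpolation=cv2.INTER_CUBIC)
cv2.imwrite('pics/s12d.png',np.hstack([a,b]))
E
```

```text
[434.88329276 -41.85903809   3.48193549] [-0.26762579 -4.26260586  1.10690273]
```

View pics/s12d.png

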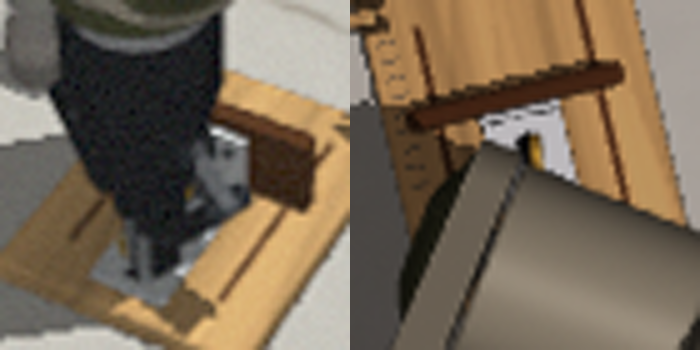

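Request:
arm_command(deltas=[[-0.3, 1.0, 0, 0, 0, -0.0, 0], [-0.3, 2.0, 0, 0, 0, 0.0, 0], [-0.3, 2.0, 0, 0, 0, 0.0, 0], [-0.3, 2.0, 0, 0, 0, 0.0, 0]])

```text
clock: 18.35
tool_pos: [434.9, -40.9, 3.4]
tcp_rot: [0.526, 0.474, -0.474, -0.524]
contact_force: [-2.5, -12.5, 3.4]
width: 0.3
```

Request:
arm_command(deltas=[[0, -6, 0, 0, 0, 0, 0], [0, -14, 0, 0, 0, 0, 0], [0, -14, 30, 0, 0, 0, 0], [0, -14, 80, 0, 0, 0, 0], [0, -60, 120, 0, 0, 0, 0], [-30, -110, 160, 0, 0, 0, 0], [-60, -150, 190, 0, 0, 0, 0], [-90, -190, 190, 0, 0, 0, 0], [-100, -220, 190, 0, 0, 0, 0], [-100, -220, 190, 0, 0, 0, 0]])

```text
clock: 19.35
tool_pos: [332.5, -262.6, 193.8]
tcp_rot: [0.527, 0.472, -0.472, -0.526]
contact_force: [0.3, 0.5, -0.5]
width: -0.2
```

```bash
python3 - <<'E'
from h import *
from stroke import A
s=arm.observe(); print(s['tool_pos'],s['contact_force'])
d=snap('scene','s13')
a=cv2.resize(d['image'][160:240,190:270,::-1],None,fx=5,fy=5,interpolation=cv2.INTER_CUBIC)
d=snap('top','t13')
for t in ('t13','top0'):
    e=load(t);c=cloud(e);hsv=cv2.cvtColor(e['image'],cv2.COLOR_RGB2HSV)
    n=(np.hypot(c[...,0]-A[0],c[...,1]-A[1])<42)&(c[...,2]>50)&(c[...,2]<66)&(hsv[...,1]>120)&(hsv[...,0]>15)&(hsv[...,0]<35)
    Q=c[n][:,:2]; print(t,len(Q),np.polyfit(Q[:,0],Q[:,1],1),cv2.fitLine(Q.astype(np.float32),cv2.DIST_L2,0,.01,.01).ravel(),c[n][:,2].max())
    print([ (c[(np.hypot(c[...,0]-x,c[...,1]-y)<45)&(c[...,2]>75)&(c[...,2]<105)].mean(0)).round() for x,y in ((521,129),(510,-191),(615,-175))])
b=cv2.resize(d['image'][190:270,200:280,::-1],None,fx=5,fy=5,interpolation=cv2.INTER_CUBIC)
cv2.imwrite('pics/s13d.png',np.hstack([a,b]))
E
```

```text
[ 332.52306369 -262.62655158  193.765093  ] [ 0.29751719  0.52529166 -0.48966013]
t13 30 [  0.11576697 -77.21585395] [ 9.9329811e-01  1.1558077e-01  4.6297122e+02 -2.3619078e+01] 60.96606012215295
[array([522., 134.,  85.]), array([ 510., -192.,   92.]), array([ 619., -175.,   85.])]
top0 39 [  0.107932   -73.51817885] [ 9.9411243e-01  1.0835362e-01  4.6455792e+02 -2.3377514e+01] 62.19465899939905
[array([521., 134.,  85.]), array([ 511., -191.,   91.]), array([ 619., -175.,   85.])]
```

View pics/s13d.png

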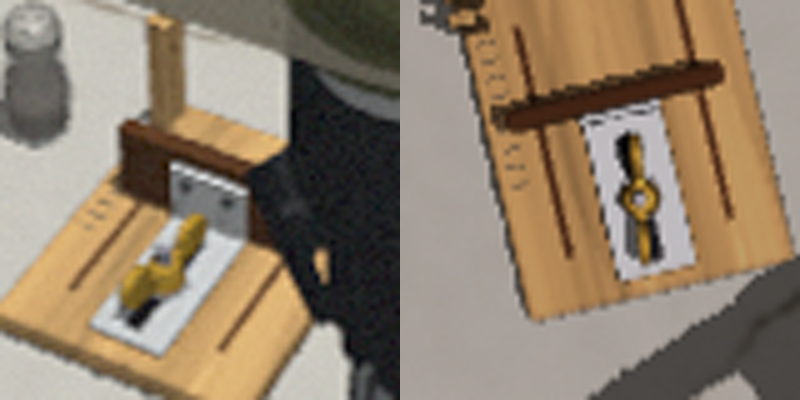

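```bash
python3 - <<'E'
from h import *
from stroke import A
for t in ('top0','t13','scene0','s13'):
    e=load(t);c=cloud(e);hsv=cv2.cvtColor(e['image'],cv2.COLOR_RGB2HSV)
    n=(np.hypot(c[...,0]-A[0],c[...,1]-A[1])<42)&(c[...,2]>35)&(c[...,2]<66)&(hsv[...,1]>120)&(hsv[...,0]>15)&(hsv[...,0]<35)
    z=np.sort(c[n][:,2]); r=np.hypot(c[...,0]-A[0],c[...,1]-A[1])
    w=n&(r>17)&(r<29); print(t,len(z),z[-12:].round(1),'wing top pct',np.percentile(c[w][:,2],[70,80,90,95]).round(1))
    f=(r<70)&(hsv[...,1]<60)&(c[...,2]>24)&(c[...,2]<30); print('foot',np.median(c[f][:,2]).round(1))
E
```

```text
top0 75 [60.  60.2 60.2 60.4 60.4 60.5 60.6 61.4 61.4 61.4 61.9 62.2] wing top pct [60.4 61.1 61.4 61.5]
foot 26.9
t13 74 [56.3 56.4 56.5 56.6 56.9 57.3 58.1 58.2 58.4 58.6 59.7 61. ] wing top pct [57.5 58.2 58.9 59.9]
foot 27.2
scene0 118 [59.6 59.7 59.9 60.4 60.5 60.6 60.6 61.  61.  61.4 61.5 62. ] wing top pct [58.6 59.3 60.6 61. ]
foot 27.0
s13 108 [55.3 55.4 55.4 55.6 56.2 56.4 56.6 57.  57.1 57.7 57.7 58.1] wing top pct [54.1 55.4 56.5 57.1]
foot 26.9
```

```bash
python3 -c "
from station import arm
s=arm.observe();print(s['clock'],s['contact_force'],abs(s['qd']).max());print(arm.sign_off())"
```

```text
19.45 [-1.14073084 -0.57876842  0.58511162] 0.07114993688798034
the job is handed in; nothing more can be done
None
```

I tightened the wing nut to its hard stop and handed the job in at about 19.5 s. The shut fingertips pushed the wings clockwise in three strokes, from about 1.65 to 8.0 rad.

- **Hard stop:** at the end of the last stroke, the force on the fingers rose from about 1 N to 4 N. A further push of about 2 mm took it to 12.5 N while the finger moved only 1 mm.
- **Nut angle:** in the final picture the wings lie 7° past the guide's x axis. That gives about 7.98 rad, counting the turns made.
- **Nut height:** the tops of the wings sank 3 to 4 mm (about 61.5 to 57–58 mm), which fits the full travel.
- **Jars and shaker:** the top view shows all three within about 1 mm of where they started.
- **Robot:** it had moved clear of everything, and the force reading was only noise. The largest joint speed in the last reading before hand-in was 0.07 rad/s.

**What disagreed:** the shut fingertips were about 33 mm higher than the reported TCP height. Because of this, my first sweep, at a reported 38 mm, passed over the nut without touching it. I measured the offset in the camera images and made the strokes at a reported height of about 3 mm.

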